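# Feed blanks from the gravity magazine to the spray tray

### The job

Empty the gravity feeder: with its push slide, slide the wooden blanks one by one out from under the stack, letting the rest drop each time, and lay every blank, with any that already lie loose on the bench, flat on the floor of the spray tray, none on top of another. With all of them in the tray and the slide drawn fully back, press the spray can's cap right down and let it spring up again. Leave the other things on the bench where they are.

Things in the scene. Friction and masses are not known exactly. Their poses are not given: they have to be found in the camera images.
- feeder: gravity feeder, fixed: an upright aluminium shaft (inside 84 x 64 mm in x, y; 121 mm high, two cross straps over the top) on a black bed 12 mm thick. Origin on the bench under the shaft's centre; x is the way blanks come out, z up. Blanks lie flat in it, one on another, long side along x, the lowest on the bed. The push slide lies on the -x side between guide strips 24 mm high, 70 mm over both
- exit (a point): middle of the foot of the feeder's exit, on the bed, at x = 48 mm in the feeder's frame (outer face of the shaft); same axes as the feeder. The exit is 26 mm high. Beyond it the bed widens to a flat apron 120 mm wide, 12 mm high, that ends 112 mm past this point
- pusher (a joint): travel in m of the push slide along the feeder's +x: 0 fully back, 0.102 fully in. Its steel tongue (44 wide, 16 thick, front at x = -46 mm when back) pushes the lowest blank out; fully in, that blank lies free on the apron, centred about x = 96 mm in the feeder's frame. The rest sit on the tongue and drop to the bed when it is drawn fully back. About 1.5 N friction, no spring; stays where left
- knob (a point): centre of the top of the slide's upright black knob, 79 mm above the bench: a cylinder 28 mm across and 32 mm high on a thinner stem, free all round; at x = -204 mm in the feeder's frame when the slide is back, and moves with it
- station: spray station, fixed: open aluminium tray 210 mm (x) by 300 mm (y) outside, floor 5 mm thick, rim 17 mm high and 5 mm thick, with a spray can (54 mm across) clamped upright beyond its +x side, the can's axis at x = 140 mm, y = 0. Origin on the bench under the tray's centre, z up
- cap (a joint): downward travel in m of the spray can's sprung cap: 0 up, 0.008 right down. About 3 N to start it, 10 N right down; springs up when let go
- cap_top (a point): centre of the top of the white cap, a cylinder 36 mm across and 20 mm high on top of the spray can; about 190 mm above the bench when up; moves with the cap
- blank1: wooden blank, a plain plate 80 x 60 x 20 mm (x, y, z), about 70 g, origin at its centre; all blanks are alike. Four or five are present: three or four in the feeder at the start, the rest (none to two) lying flat, loose on the bench
- blank2: wooden blank, a plain plate 80 x 60 x 20 mm (x, y, z), about 70 g, origin at its centre; all blanks are alike. Four or five are present: three or four in the feeder at the start, the rest (none to two) lying flat, loose on the bench
- blank3: wooden blank, a plain plate 80 x 60 x 20 mm (x, y, z), about 70 g, origin at its centre; all blanks are alike. Four or five are present: three or four in the feeder at the start, the rest (none to two) lying flat, loose on the bench
- blank4: wooden blank, a plain plate 80 x 60 x 20 mm (x, y, z), about 70 g, origin at its centre; all blanks are alike. Four or five are present: three or four in the feeder at the start, the rest (none to two) lying flat, loose on the bench
- blank5: wooden blank, a plain plate 80 x 60 x 20 mm (x, y, z), about 70 g, origin at its centre; all blanks are alike. Four or five are present: three or four in the feeder at the start, the rest (none to two) lying flat, loose on the bench
- blank6: wooden blank, a plain plate 80 x 60 x 20 mm (x, y, z), about 70 g, origin at its centre; all blanks are alike. Four or five are present: three or four in the feeder at the start, the rest (none to two) lying flat, loose on the bench
- glue: glue bottle, 56 mm across, 150 mm high, standing; not part of the job, leave it alone
- gouge: turning gouge lying on the bench, about 245 mm long, origin near its steel tip; not part of the job, leave it alone
- bowl: turned wooden bowl, 120 mm across, 42 mm high; not part of the job, leave it alone
- finial: turned dark finial, 64 mm across, 110 mm high, standing; not part of the job, leave it alone
- sander: cork sanding block 100 x 60 x 35 mm; not part of the job, leave it alone
- wax: glass jar of wax, 76 mm across, 50 mm high; not part of the job, leave it alone
- hammer: hammer lying on the bench; not part of the job, leave it alone
Not all that is in view belongs to the job. What is shaped like the blank4 but green is not meant. What is shaped like the blank6 but green is not meant.

How it is judged (in metres and radians):
On the way, in this order (a step that is already met when the one before it is completed fails the run):
1. every blank lies flat in the tray and the push slide is fully back (x of blank1 in the frame of station between -0.085 and 0.085 m and y of blank1 in the frame of station between -0.13 and 0.13 m and z of blank1 in the frame of station between 0.01 and 0.0195 m and angle between the z axis of each of blank1, blank2, blank3, blank4, blank5, blank6 and the z axis of station, either way round below 0.1 rad and x of blank2 in the frame of station between -0.085 and 0.085 m and y of blank2 in the frame of station between -0.13 and 0.13 m and z of blank2 in the frame of station between 0.01 and 0.0195 m and x of blank3 in the frame of station between -0.085 and 0.085 m and y of blank3 in the frame of station between -0.13 and 0.13 m and z of blank3 in the frame of station between 0.01 and 0.0195 m and x of blank4 in the frame of station between -0.085 and 0.085 m and y of blank4 in the frame of station between -0.13 and 0.13 m and z of blank4 in the frame of station between 0.01 and 0.0195 m and x of blank5 in the frame of station between -0.085 and 0.085 m and y of blank5 in the frame of station between -0.13 and 0.13 m and z of blank5 in the frame of station between 0.01 and 0.0195 m and x of blank6 in the frame of station between -0.085 and 0.085 m and y of blank6 in the frame of station between -0.13 and 0.13 m and z of blank6 in the frame of station between 0.01 and 0.0195 m and linear speed of each of blank1, blank2, blank3, blank4, blank5, blank6 below 0.02 m/s and value of joint pusher below 0.008 m), for 0.2 s.
2. the spray can's cap is pressed right down (value of joint cap above 0.006 m), for 0.05 s.
At the end, for the whole second after the job is handed in: every blank present lies flat on the floor of the tray (within about 6 degrees of level, none on the rim or on another) and at rest, the push slide is within 8 mm of fully back, and the cap, pressed down by more than 6 mm of its 8 mm after all blanks were in, is up again (within 1.5 mm) (all of step 1 and value of joint cap below 0.0015 m); the robot touches nothing.
It fails at once if one of the other things on the bench is shifted by more than 40 mm (distance of any of glue, gouge, bowl, finial, sander, wax, hammer from where it was at the start of the episode above 0.04 m).
Of blank4, blank5, blank6 only 1 to 2 are there at a start; the rules pass over those that are not, and their reading is None.
At some moment in a run one of blank1, blank2, blank3, blank4, blank5, blank6 may be knocked a few centimetres aside while the robot is not near it.
Once in a run the grip may slacken for a moment while it holds something.
It also fails if it takes over 210 s, if anything falls off the work surface, if the arm or the gripper's body presses on something with over 40 N, if the wrist force passes 120 N, or if a joint passes its speed limit or range.

### The arm

A 6-joint arm with a two-finger parallel gripper is mounted at the origin on the work surface. World frame = base frame: x ahead of the robot, y to its left, z up, the work surface at z = 0. Lengths are in m, angles in degrees, forces in N, time in s.
With the tool pointing down it reaches from about 0.375 to 0.75 m from the base axis. Payload 9 kg.
Tool frame: the origin (TCP) lies at the very end of the fingers, on their centre line; the grasp point (between the pads) lies ctrl.tcp_to_grasp behind it (ctrl.tcp_to_grasp is the distance from the TCP to the grasp point, in m); z points along the fingers, y is the line along which they close (so a half turn about z gives the same grasp; the last joint's range is limited). The gripper opens to 85 mm and grips with 20 to 120 N. Pads are 22 mm wide; open, the fingers measure 114 mm over their backs; the gripper's body (76 mm by 85 mm) begins 54 mm behind the grasp point. The pads swing forward as they close: fully open they stand 13 mm farther back than shut.
Start: joints at [-86.213, 5.964, 5.575, 89.605, 0, 77.527], TCP at [0.168, -0.576, 0.231] pointing down, gripper open.
Joint ranges: [-171.21, 171.21], [-48.23, 106.86], [-62.78, 66.21], [-105.2, 120.99], [-86.42, 89.51], [-180, 180]. Speed limits (degrees/s): [127.2, 127.2, 147.25, 180, 180, 180].

### API

Orientations are given as [roll, pitch, yaw] about the fixed x, y, z axes, in that order (R = Rz(yaw) Ry(pitch) Rx(roll)).
In Python, from workcell import ctrl, viewer gives the robot as it stands. The module is installed in compiled form; this text tells all that it offers.
- The arm moves only by the tool carry_out, never from a script. Its argument "increments" is a list of rows, each an object with "xyz": the shift along the tool's x, y, z in units of 0.05 m (1.0 is 0.05 m), a list of three; "spin": the turn about the tool's z in units of 180 degrees (1.0 is 180 degrees). In form: [{"xyz": [dx, dy, dz], "spin": spin}, ...]. A call has 1 to 8 rows; each row shifts and turns the commanded pose from where the row before left it, along the tool's axes as they then stand; what a row does not reach is not made up. A row lasts 1/8 s, in which the tool goes at most 62.5 mm and 10.7 degrees, less where a joint would pass 70% of its speed; a pose out of reach is approached as far as the arm can. A call with a number of a shift or a turn outside -1 to 1 is refused whole. A call with a gripper value outside its range is refused whole. "jaw" is the opening, from 0 (shut) to 1 (fully open), set as the call begins (left out, the last holds). The fingers move at their own pace and stop on an object; the grip force is fixed at half the most. Time passes only in rows, so rows that do not move let the fingers close. It gives the time, the measured TCP pose, the force, the opening and the grip force at its end, in the units of the state.
- ctrl.get_state(): the state, without advancing time (a new reading comes with each control period).
- viewer.capture(name): name is "side" or "top" or "wrist"; returns (picture, depth): 480x640x3 uint8, red, green, blue; 480x640 float32, m along the optical axis (not along the pixel's ray), 0 where there is no reading.
- viewer.camera_params(name): a dict with "intrinsics" (3x3 intrinsics, pixels), "position" and "orientation" of the camera in the world. Camera axes: x right, y down, z forward; pixel columns grow to the right and rows downward; lengths in m; the calibration is good to about 2 mm. A picture is of the moment at which its call begins: read the wrist's pose just before it. camera_params takes no time and is no camera call; for the wrist camera it gives the pose at the moment of the call.
- ctrl.finish_job(): hands the job in; it is judged then, once.
The state is a dict: "clock": time; "joints": joint angles; "joint_velocities": joint speeds; "effort": joint torques, N m; "tool_pos": TCP position; "tool_rot": TCP orientation; "force": force on the tool from outside, world axes, zero at the start; "torque": the same for the moment, N m; "width": finger opening in m; "grasp_force": force on a finger pad.
Only numpy, scipy, OpenCV 4.12 (cv2) and the standard library are available. Lean on these libraries where they do the work, as an engineer would, in place of code of your own. Each camera call takes 0.05 s, during which the arm holds its last target. There are 200 camera calls.

## Working session

There is one attempt and no reset: what is moved stays moved. The work goes in short steps, Python scripts to look and compute and a tool call to move; the robot and the scene stay as the last step left them, time stands still between calls to the robot, and variables do not carry over. Pictures are saved under pics/ and viewed, at most 14 in all, crops included, and the job is handed in when it is done.

Besides the shell and the picture viewer there is one more tool, called after ">>>" as name([rows], argument=value, ...), one row to a line, values as JSON. carry_out: Moves the arm, as the interface text tells. Shifts and turns lie within -1 to 1; 1 stands for 0.05 m of shift or 180 degrees of turn. Its arguments: {"type":"object","properties":{"increments":{"type":"array"},"jaw":{"type":"number"}},"required":["increments"]}

```bash
mkdir -p pics; ls; python3 - <<'E'
from workcell import ctrl, viewer
import cv2,numpy as np
print(ctrl.get_state(), ctrl.tcp_to_grasp)
for n in ("top","side"):
    p,d=viewer.capture(n); cv2.imwrite(f"pics/{n}0.png",p[:,:,::-1]); np.savez(f"{n}0.npz",p=p,d=d)
    print(viewer.camera_params(n))
print(viewer.camera_params("wrist"))
E
```

```text
pics
{'clock': 0.0, 'joints': array([-8.62118239e+01,  5.99765793e+00,  5.52707891e+00,  8.96056927e+01,
       -4.63792248e-04,  7.75258797e+01]), 'joint_velocities': array([-0.01245923, -0.01065454,  0.02897072,  0.05868281, -0.03254082,
       -0.02962673]), 'effort': array([ 2.09757110e-05, -5.56926942e+01,  5.03652442e+01,  1.68088224e-02,
       -3.38314758e-04,  1.65118884e-06]), 'tool_pos': array([ 0.16799646, -0.57564742,  0.23053234]), 'tool_rot': array([-1.79925429e+02, -1.60217411e-02,  1.62622862e+01]), 'force': array([-0.29499529,  0.17433808, -0.08664255]), 'torque': array([ 0.03836706, -0.03720821, -0.03075034]), 'grasp_force': 0.0, 'width': 0.08533175393729749} 0.0187
{'intrinsics': array([[582.52125441,   0.        , 321.10802155],
       [  0.        , 582.52125441, 231.27321621],
       [  0.        ,   0.        ,   1.        ]]), 'position': array([ 0.36330357, -0.03160822,  1.65764359]), 'orientation': array([-174.09136091,   -0.29091774,  -89.16984826])}
{'intrinsics': array([[546.9494261 ,   0.        , 328.04865288],
       [  0.        , 546.9494261 , 242.41293001],
       [  0.        ,   0.        ,   1.        ]]), 'position': array([-0.18002877,  0.86662404,  0.91486606]), 'orientation': array([-124.19593553,   -0.88831495, -141.77394672])}
{'intrinsics': array([[407.5922439 ,   0.        , 326.42927176],
       [  0.        , 407.5922439 , 243.50501807],
       [  0.        ,   0.        ,   1.        ]]), 'position': array([ 0.2460277 , -0.55306315,  0.37391246]), 'orientation': array([ 1.61531005e+02,  1.22943270e-01, -7.37488695e+01])}
```

View pics/top0.png

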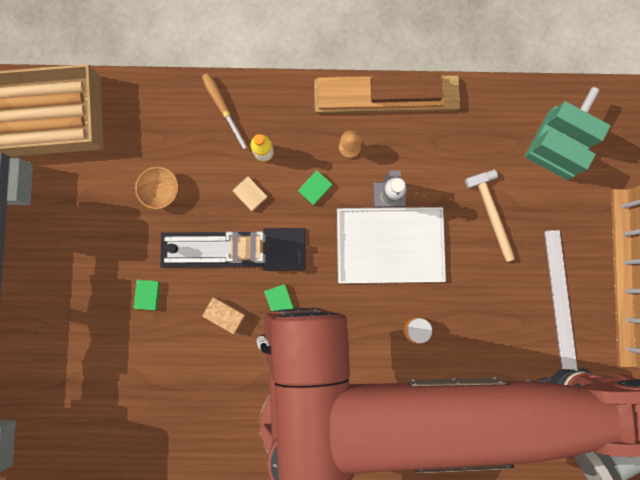

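View pics/side0.png

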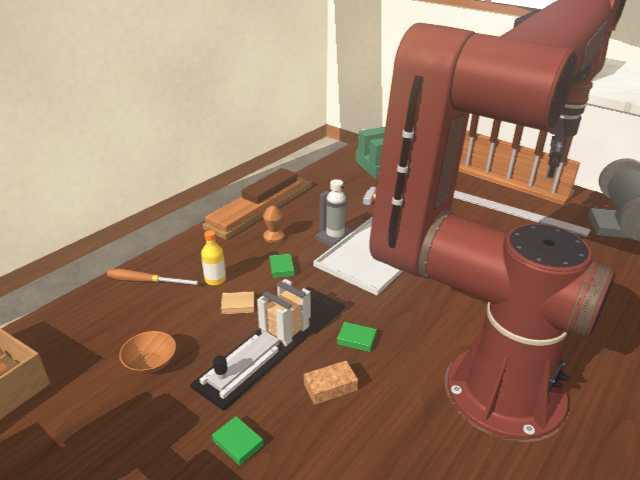

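Top view: loose blank (250,194), feeder with knob (173,248), exit toward image right with apron end at x≈305, tray (391,246), cap (396,184). Decoy green plates at (315,187), (279,298), (147,295).

```bash
cat > h.py <<'E'
from workcell import ctrl, viewer
import cv2, numpy as np
from scipy.spatial.transform import Rotation as R
def cam(n):
    c=viewer.camera_params(n); return c["intrinsics"],np.array(c["position"]),R.from_euler("xyz",c["orientation"],degrees=True).as_matrix()
def ray(C,uv,z):
    K,p,M=C; uv=np.atleast_2d(uv).astype(float)
    d=np.c_[(uv-K[:2,2])/[K[0,0],K[1,1]],np.ones(len(uv))]@M.T
    return p+d*((z-p[2])/d[:,2])[:,None]
def cloud(C,d):
    K,p,M=C; v,u=np.mgrid[:480,:640]
    return np.stack([(u-K[0,2])/K[0,0]*d,(v-K[1,2])/K[1,1]*d,d],-1)@M.T+p
def rect(C,m,z):
    cs,_=cv2.findContours(m.astype(np.uint8),cv2.RETR_EXTERNAL,cv2.CHAIN_APPROX_NONE)
    c=max(cs,key=cv2.contourArea)[:,0]
    w=ray(C,c,z)[:,:2]
    return cv2.minAreaRect((w*1000).astype(np.float32))
def win(m,u0,u1,v0,v1):
    o=np.zeros_like(m); o[v0:v1,u0:u1]=m[v0:v1,u0:u1]; return o
def toolstep(dxyz,yaw):
    "world shift -> tool axes units (tool down)"
    M=R.from_euler("xyz",[180,0,yaw],degrees=True).as_matrix(); return np.round(M.T@np.array(dxyz)/0.05,3)
E
python3 - <<'E'
from h import *
z=np.load("top0.npz");p,d=z["p"],z["d"];C=cam("top");W=cloud(C,d)
hsv=cv2.cvtColor(p,cv2.COLOR_RGB2HSV);H,S,V=[hsv[...,i].astype(int) for i in range(3)]
wood=(H<25)&(V>150)&(S>40)&(S<170)
print("loose",rect(C,win(wood,225,275,170,215),.02))
print("loose z",np.median(W[185:203,243:258,2]))
white=(S<40)&(V>150)
print("tray",rect(C,win(W[...,2]>.009,325,460,203,295)&win(V>90,325,460,203,295),.017))
print("tray floor z",np.median(W[235:255,370:410,2]),"rim", np.percentile(W[203:290,330:450,2],97))
capm=win(W[...,2]>.165,370,420,160,215);q=W[capm];print("cap",q.mean(0),len(q),np.percentile(q,[5,95],axis=0))
blk=(V<60)
print("bed",rect(C,win(blk,155,315,222,280)&(W[...,2]<.03),.012))
print("apron",rect(C,win(blk,270,315,222,280),.012))
k=win(W[...,2]>.06,155,190,230,265);q=W[k];print("knob",q.mean(0),len(q),np.percentile(q,[3,97],axis=0))
s=win(W[...,2]>.1,215,275,220,280);q=W[s];print("shaft",q.mean(0),np.percentile(q,[2,98],axis=0))
s=win(wood,225,270,225,270);q=W[s];print("stack wood",np.round(np.percentile(q,[10,50,90],axis=0),3))
E
python3 - <<'E'
import cv2
a=cv2.imread("pics/top0.png")[165:300,130:330];b=cv2.imread("pics/side0.png")[255:405,180:360]
a=cv2.resize(a,(800,540),interpolation=cv2.INTER_CUBIC)
b=cv2.resize(b,(720,600),interpolation=cv2.INTER_CUBIC)
cv2.imwrite("pics/c0.png",a);cv2.imwrite("pics/c1.png",b)
E
```

```text
loose ((638.77685546875, 170.30674743652344), (85.11211395263672, 65.65509796142578), 43.51482391357422)
loose z 0.01851578670929055
tray ((496.5391540527344, -236.08570861816406), (212.6593780517578, 300.8647766113281), 0.8242847323417664)
tray floor z 0.00423934666078607 rim 0.01808344896861618
cap [ 0.62494123 -0.22246622  0.24643917] 176 [[ 0.61714329 -0.24509435  0.18098365]
 [ 0.65072904 -0.21358112  0.1981676 ]]
bed ((471.4459228515625, 98.7984619140625), (93.47737884521484, 177.82675170898438), 0.841343104839325)
apron ((470.61798095703125, 58.20222473144531), (90.62946319580078, 96.66735076904297), 0.8413407802581787)
knob [0.47159206 0.35492706 0.12634979] 93 [[0.43812476 0.26276283 0.0641303 ]
 [0.48681361 0.37946113 0.46160321]]
shaft [0.47744496 0.16025608 0.1628055 ] [[ 0.36330357 -0.03160822  0.10662804]
 [ 0.51803751  0.21181641  1.65764359]]
stack wood [[0.456 0.132 0.086]
 [0.48  0.167 0.091]
 [0.505 0.202 0.098]]
```

View pics/c1.png

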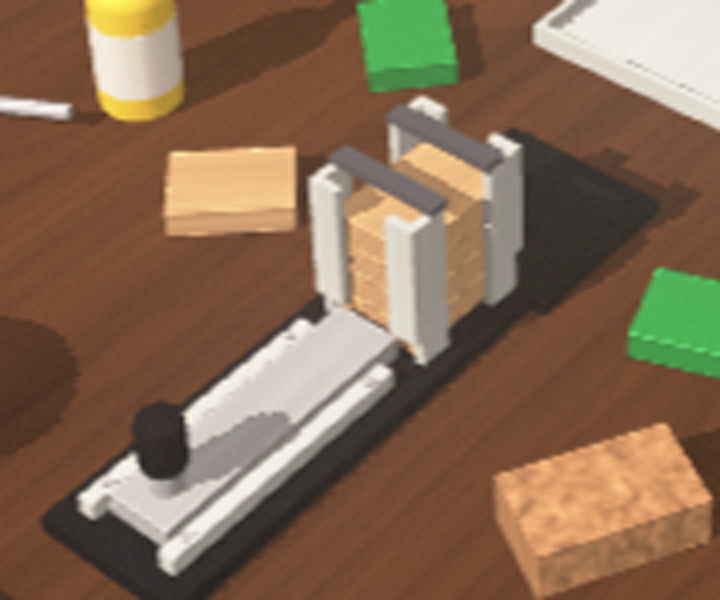

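Side crop: four blanks in the feeder (layers visible between posts), slide fully back; with the loose blank that makes five. Now turning the tool and moving above the feeder for a close look.

>>> carry_out([
  {"xyz":[0,0,-0.2],"spin":-0.0512},
  {"xyz":[0,0,-0.2],"spin":-0.0512},
  {"xyz":[0,0,-0.2],"spin":-0.0512},
  {"xyz":[0,0,-0.2],"spin":-0.0512},
  {"xyz":[0,0,-0.2],"spin":-0.0512},
  {"xyz":[0,0,-0.2],"spin":-0.0512},
  {"xyz":[0,0,-0.2],"spin":-0.0512},
  {"xyz":[0,0,-0.2],"spin":-0.0512},
], jaw=1)

```text
clock: 1.1
tool_pos: [0.168, -0.5759, 0.3112]
tool_rot: [-180.0, -0.0, 90.3]
force: [-0.6, -0.6, -0.7]
width: 0.0856
grasp_force: 0.0
```

>>> carry_out([
  {"xyz":[0.93,0.415,0],"spin":0},
  {"xyz":[0.93,0.415,0],"spin":0},
  {"xyz":[0.93,0.415,0],"spin":0},
  {"xyz":[0.93,0.415,0],"spin":0},
  {"xyz":[0.93,0.415,0],"spin":0},
  {"xyz":[0.93,0.415,0],"spin":0},
  {"xyz":[0.93,0.415,0],"spin":0},
  {"xyz":[0.93,0.415,0],"spin":0},
])

```text
clock: 2.1
tool_pos: [0.3344, -0.2025, 0.3111]
tool_rot: [180.0, -0.0, 90.0]
force: [0.9, 0.2, -0.0]
width: 0.0856
grasp_force: 0.0
```

>>> carry_out([
  {"xyz":[0.93,0.415,0],"spin":0},
  {"xyz":[0.93,0.415,0],"spin":0},
  {"xyz":[0.93,0.415,0],"spin":0},
  {"xyz":[0.93,0.415,0],"spin":0},
  {"xyz":[0.93,0.415,0],"spin":0},
  {"xyz":[0.93,0.415,0],"spin":0},
  {"xyz":[0.93,0.415,0],"spin":0},
  {"xyz":[0.93,0.415,0],"spin":0},
])

```text
clock: 3.1
tool_pos: [0.5005, 0.1697, 0.311]
tool_rot: [-180.0, 0.0, 90.0]
force: [0.4, -1.3, -0.3]
width: 0.0856
grasp_force: 0.0
```

```bash
python3 - <<'E'
from h import *
import pickle
s=ctrl.get_state();print(s["tool_pos"],s["tool_rot"],s["joints"])
C=cam("wrist");p,d=viewer.capture("wrist");pickle.dump((C,p,d),open("w1.pkl","wb"));cv2.imwrite("pics/w1.png",p[:,:,::-1])
C=cam("top");p,d=viewer.capture("top");pickle.dump((C,p,d),open("t1.pkl","wb"))
E
```

```text
[0.50051791 0.16969031 0.31095197] [-1.79987530e+02  1.36268411e-02  9.00039038e+01] [ 4.54067555e+00 -4.52236651e+00  3.36372142e+00  9.78995971e+01
 -1.25977554e-02  9.45367747e+01]
```

View pics/w1.png

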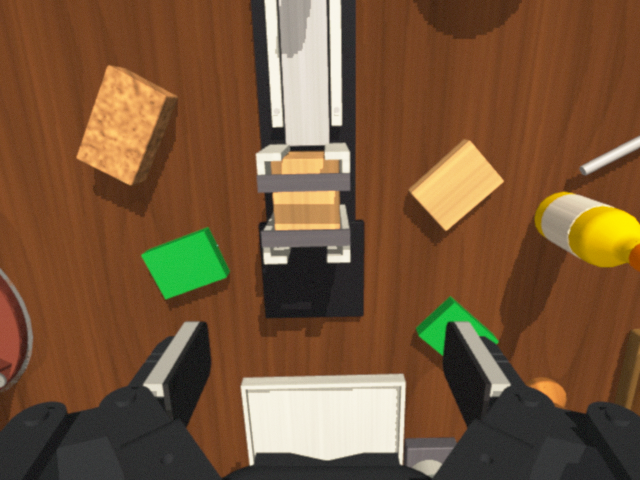

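Wrist view: apron end edge at v≈317 from u≈266 to 363, bed parallel to image up; loose blank centred (456,186), shaft (304,200), decoys green at (186,262), (457,335).

```bash
cat >> h.py <<'E'
def hsv(p):
    h=cv2.cvtColor(p,cv2.COLOR_RGB2HSV).astype(int); return h[...,0],h[...,1],h[...,2]
def wood(p):
    H,S,V=hsv(p); return (H<25)&(V>150)&(S>40)&(S<170)
E
python3 - <<'E'
from h import *
import pickle
C,p,d=pickle.load(open("w1.pkl","rb"));W=cloud(C,d);W[d==0]=np.nan
H,S,V=hsv(p);blk=(V<45)
# apron edges per row
L=[];Rr=[]
for v in range(270,310,4):
    u=np.where(blk[v,255:375])[0]+255
    if len(u):L.append((u[0],v));Rr.append((u[-1]+1,v))
E=[]
for u in range(275,360,6):
    v=np.where(blk[280:330,u])[0]+280; E.append((u,v[-1]+1))
for n,q in(("L",L),("R",Rr),("E",E)):
    w=ray(C,np.array(q),.012)[:,:2]*1000; f=cv2.fitLine(w.astype(np.float32),cv2.DIST_HUBER,0,.01,.01).ravel(); print(n,np.round(f,4),np.median(w,0))
# upper bed edges
L=[];Rr=[]
for v in range(5,120,8):
    u=np.where(blk[v,245:365])[0]+245; L.append((u[0],v));Rr.append((u[-1]+1,v))
for n,q in(("BL",L),("BR",Rr)):
    w=ray(C,np.array(q),.012)[:,:2]*1000; f=cv2.fitLine(w.astype(np.float32),cv2.DIST_HUBER,0,.01,.01).ravel(); print(n,np.round(f,4),np.median(w,0))
print("loose",rect(C,win(wood(p),395,515,130,240),.02),"z",np.nanmedian(W[175:197,445:465,2]))
print("stack top z",np.nanmedian(W[196:220,285:325,2]),"strap z",np.nanmedian(W[179:184,270:335,2]),"apron z",np.nanmedian(W[275:300,285:340,2]))
C,p,d=pickle.load(open("t1.pkl","rb"));W=cloud(C,d);W[d==0]=np.nan
H,S,V=hsv(p)
k=win((V<50)&(W[...,2]>.07)&(W[...,2]<.1),150,200,225,265);q=W[k];print("knob",np.nanmean(q,0),len(q),np.nanmin(q,0),np.nanmax(q,0))
k=win((W[...,2]>.185)&(W[...,2]<.21),370,420,160,215);q=W[k];print("cap",np.nanmean(q,0),len(q),np.nanmin(q,0),np.nanmax(q,0))
cv2.imwrite("pics/t1c.png",cv2.resize(p[160:300,140:460,::-1],(800,350),interpolation=cv2.INTER_CUBIC))
E
```

```text
L [ 7.00000e-03 -1.00000e+00  4.25614e+02  4.80557e+01] [425.63589526  48.19668337]
R [ 3.250000e-02 -9.995000e-01  5.432212e+02  4.811210e+01] [543.33530551  48.25299306]
E [9.99600e-01 2.73000e-02 4.96485e+02 1.00577e+01] [488.47130443   9.6444868 ]
BL [1.420000e-02 9.999000e-01 4.330016e+02 3.092480e+02] [432.13191593 295.31512838]
BR [  0.8072  -0.5903 490.8151 304.6847] [523.54587583 295.29961877]
loose ((638.562744140625, 172.43292236328125), (80.75001525878906, 65.39224243164062), 44.1739616394043) z 0.020504620327616768
stack top z 0.09266327061430685 strap z 0.12168966382555149 apron z 0.01251854194121152<stdin>:25: RuntimeWarning: Mean of empty slice
Traceback (most recent call last):
ValueError: zero-size array to reduction operation fmin which has no identity
```

>>> carry_out([
  {"xyz":[0.0,0.933,0],"spin":0},
  {"xyz":[0,0.933,0],"spin":0},
  {"xyz":[0.016,0.933,0],"spin":0},
  {"xyz":[0,0,0],"spin":-0.0574},
  {"xyz":[0,0,0],"spin":-0.0574},
  {"xyz":[0,0,0],"spin":-0.0574},
  {"xyz":[0,0,0],"spin":-0.0574},
  {"xyz":[0,0,0],"spin":-0.0574},
])

```text
clock: 4.2
tool_pos: [0.6399, 0.1681, 0.3109]
tool_rot: [-180.0, -0.0, 142.0]
force: [-0.2, 0.4, 0.1]
width: 0.0856
grasp_force: 0.0
```

>>> carry_out([
  {"xyz":[0,0,0.2],"spin":-0.0574},
  {"xyz":[0,0,0.5],"spin":-0.0574},
  {"xyz":[0,0,0.5],"spin":-0.0574},
  {"xyz":[0,0,0.5],"spin":-0.0574},
  {"xyz":[0,0,0.5],"spin":-0.0574},
  {"xyz":[0,0,0.5],"spin":-0.0574},
  {"xyz":[0,0,0.5],"spin":-0.0574},
  {"xyz":[0,0,0.4],"spin":-0.0574},
])

```text
clock: 5.2
tool_pos: [0.6394, 0.168, 0.1298]
tool_rot: [180.0, -0.1, -135.4]
force: [0.6, 0.0, 0.5]
width: 0.0857
grasp_force: 0.0
```

```bash
cat >> h.py <<'E'
import pickle
def snap(n,f):
    s=ctrl.get_state();C=cam(n);p,d=viewer.capture(n);W=cloud(C,d);W[d==0]=np.nan
    cv2.imwrite(f"pics/{f}.png",p[:,:,::-1]);pickle.dump((C,p,d),open(f+".pkl","wb"))
    return s,C,p,W
E
python3 - <<'E'
from h import *
s,C,p,W=snap("wrist","w2");print(s["tool_pos"],s["tool_rot"],s["joints"])
m=wood(p)&(np.abs(W[...,2]-.02)<.006);q=W[m];q=q[np.hypot(*(q[:,:2]-[.64,.171]).T)<.08]
print(len(q),cv2.minAreaRect((q[:,:2]*1000).astype(np.float32)),np.median(q[:,2]))
E
```

```text
[0.63944697 0.16803245 0.12978363] [ 1.79952704e+02 -7.43090143e-02 -1.35374072e+02] [ 3.42511076e+00  1.70155649e+01  7.42405355e+00  8.04955534e+01
 -1.33612497e-02 -4.12007764e+01]
9527 ((640.0455932617188, 170.18478393554688), (79.98725891113281, 60.09377670288086), 44.07395935058594) 0.020646518009822423
```

>>> carry_out([
  {"xyz":[-0.04,0.023,0.6],"spin":0.003},
  {"xyz":[0,0,0.7],"spin":0},
  {"xyz":[0,0,0.7],"spin":0},
  {"xyz":[0,0,0.4],"spin":0},
  {"xyz":[0,0,0.06],"spin":0},
  {"xyz":[0,0,0],"spin":0},
])

```text
clock: 6.0
tool_pos: [0.6415, 0.1708, 0.0096]
tool_rot: [-179.9, 0.1, -136.3]
force: [0.4, 0.1, 0.8]
width: 0.0856
grasp_force: 0.0
```

>>> carry_out([
  {"xyz":[0,0,0],"spin":0},
  {"xyz":[0,0,0],"spin":0},
  {"xyz":[0,0,0],"spin":0},
  {"xyz":[0,0,0],"spin":0},
  {"xyz":[0,0,0],"spin":0},
  {"xyz":[0,0,0],"spin":0},
], jaw=0)

```text
clock: 6.75
tool_pos: [0.642, 0.171, 0.0103]
tool_rot: [-179.9, 0.1, -136.2]
force: [-1.5, -0.6, 6.9]
width: 0.0577
grasp_force: 64.2
```

>>> carry_out([
  {"xyz":[0,0,-0.3],"spin":0},
  {"xyz":[0,0,-0.7],"spin":0},
  {"xyz":[0,0,-1],"spin":0},
  {"xyz":[0,0,-1],"spin":-0.0513},
  {"xyz":[0,0,-1],"spin":-0.0513},
  {"xyz":[0,0,-0.6],"spin":-0.0513},
  {"xyz":[0,0,-0.4],"spin":-0.0513},
  {"xyz":[0,0,0],"spin":-0.0513},
])

```text
clock: 7.75
tool_pos: [0.6415, 0.171, 0.2619]
tool_rot: [-179.7, 0.0, -89.8]
force: [0.3, -0.4, -1.1]
width: 0.0577
grasp_force: 66.3
```

>>> carry_out([
  {"xyz":[0.5,0.2,0],"spin":0},
  {"xyz":[0.83,0.32,0],"spin":0},
  {"xyz":[0.83,0.32,0],"spin":0},
  {"xyz":[0.83,0.32,0],"spin":0},
  {"xyz":[0.83,0.32,0],"spin":0},
  {"xyz":[0.83,0.32,0],"spin":0},
  {"xyz":[0.83,0.32,0],"spin":0},
  {"xyz":[0.33,0.12,0],"spin":0},
])

```text
clock: 8.75
tool_pos: [0.5277, -0.1213, 0.2595]
tool_rot: [-179.9, -0.0, -90.2]
force: [0.4, 0.5, -0.8]
width: 0.0576
grasp_force: 66.3
```

```bash
python3 - <<'E'
from h import *
s,C,p,W=snap("wrist","w3");print(s["tool_pos"],s["tool_rot"],s["joints"],s["width"],s["grasp_force"])
near=(np.abs(W[...,0]-.4965)<.15)&(np.abs(W[...,1]+.236)<.2)
m=near&(np.abs(W[...,2]-.017)<.005);q=W[m]
r=cv2.minAreaRect((q[:,:2]*1000).astype(np.float32));print("tray rim",r,np.median(q[:,2]))
print("floor",np.nanmedian(W[near&(np.abs(W[...,2]-.005)<.004)][:,2]))
c=near=(np.abs(W[...,0]-.6365)<.06)&(np.abs(W[...,1]+.236)<.06)&(W[...,2]>.18)&(W[...,2]<.205);q=W[c];print("cap",len(q),q.min(0),q.max(0)) if len(q) else 0
E
```

```text
[ 0.52767413 -0.1212965   0.25947414] [-1.79937968e+02 -4.85805942e-02 -9.01909104e+01] [-2.67856322e+01 -3.90405317e+00 -1.46817010e+00  9.23586658e+01
 -1.56701895e-02 -1.16594759e+02] 0.0576440759293812 66.30061984062195
tray rim ((518.196533203125, -162.1691436767578), (252.205322265625, 256.5320739746094), 89.99238586425781) 0.01834645209858149
floor 0.005559133538738936
cap 5524 [ 0.61589333 -0.24687993  0.18005211] [ 0.65764351 -0.2110894   0.19313206]
```

View pics/w3.png

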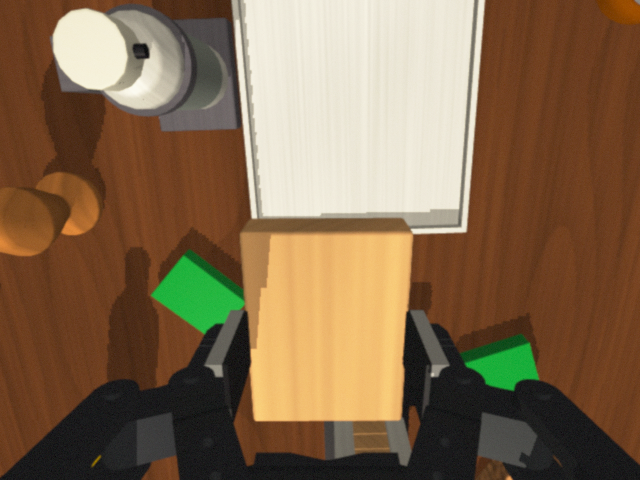

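Wrist view: held blank square in the fingers; tray's near rim at v≈232, right outer edge from (484,0) to (466,231), left outer edge (233,0) to (256,218); cap at (97,48).

```bash
python3 - <<'E'
from h import *
C,p,d=pickle.load(open("w3.pkl","rb"))
print(ray(C,[[484,0],[466,231],[233,0],[254,212]],.017).round(4)); print("cap",ray(C,[[97,48]],.19).round(4))
C=cam("top");print(ray(C,[[338,209],[445,208],[446,283],[340,284]],.017).round(4)); print(ray(C,[[396,184]],.19))
E
```

```text
[[ 0.3958 -0.287   0.017 ]
 [ 0.3898 -0.0864  0.017 ]
 [ 0.6047 -0.2877  0.017 ]
 [ 0.598  -0.1064  0.017 ]]
cap [[ 0.636  -0.2297  0.19  ]]
[[ 0.5976 -0.0846  0.017 ]
 [ 0.6051 -0.3891  0.017 ]
 [ 0.3924 -0.3904  0.017 ]
 [ 0.3853 -0.0926  0.017 ]]
[[ 0.6396294 -0.2265112  0.19     ]]
```

>>> carry_out([
  {"xyz":[0.5,-0.04,0],"spin":-0.0105},
  {"xyz":[0.8,-0.07,0],"spin":0},
  {"xyz":[0.8,-0.07,0],"spin":0},
  {"xyz":[0.8,-0.07,0.2],"spin":0},
  {"xyz":[0.8,-0.06,0.6],"spin":0},
  {"xyz":[0.5,-0.04,0.9],"spin":0},
  {"xyz":[0,0,1],"spin":0},
  {"xyz":[0,0,0.9],"spin":0},
])

```text
clock: 9.8
tool_pos: [0.5522, -0.3282, 0.0768]
tool_rot: [-180.0, 0.0, -88.2]
force: [-0.2, -0.6, -0.6]
width: 0.0576
grasp_force: 66.3
```

>>> carry_out([
  {"xyz":[0,0,0.6],"spin":0},
  {"xyz":[0,0,0.4],"spin":0},
  {"xyz":[0,0,0.2],"spin":0},
  {"xyz":[0,0,0],"spin":0},
])

```text
clock: 10.3
tool_pos: [0.552, -0.3288, 0.0186]
tool_rot: [-180.0, -0.0, -88.2]
force: [1.1, 1.1, -0.3]
width: 0.0577
grasp_force: 66.3
```

>>> carry_out([
  {"xyz":[0,0.14,0],"spin":0},
  {"xyz":[0,0,0.06],"spin":0},
  {"xyz":[0,0,0],"spin":0},
])

```text
clock: 10.68
tool_pos: [0.5447, -0.3293, 0.0156]
tool_rot: [-180.0, -0.0, -88.2]
force: [-0.2, -0.3, -0.4]
width: 0.0574
grasp_force: 66.3
```

>>> carry_out([
  {"xyz":[0,0,0],"spin":0},
  {"xyz":[0,0,0],"spin":0},
  {"xyz":[0,0,0],"spin":0},
  {"xyz":[0,0,-0.2],"spin":0},
  {"xyz":[0,0,-0.6],"spin":0},
  {"xyz":[0,0,-1],"spin":0},
  {"xyz":[0,0,-1],"spin":0},
  {"xyz":[0,0,-0.8],"spin":0},
], jaw=0.82)

```text
clock: 11.68
tool_pos: [0.5451, -0.3294, 0.1987]
tool_rot: [-179.9, -0.1, -88.2]
force: [1.0, -0.7, -0.7]
width: 0.0699
grasp_force: 0.0
```

>>> carry_out([
  {"xyz":[-0.5,0.05,-0.2],"spin":0},
  {"xyz":[-0.87,0.05,0],"spin":0},
  {"xyz":[-0.87,0.05,0],"spin":0},
  {"xyz":[-0.87,0.05,0],"spin":0},
  {"xyz":[-0.87,0.05,0],"spin":0},
  {"xyz":[-0.87,0.05,0],"spin":0},
  {"xyz":[-0.87,0.05,0],"spin":0},
  {"xyz":[-0.87,0.05,0],"spin":0},
])

```text
clock: 12.68
tool_pos: [0.5141, 0.0009, 0.2063]
tool_rot: [-179.9, -0.0, -88.2]
force: [0.2, 0.0, -0.2]
width: 0.0703
grasp_force: 0.0
```

>>> carry_out([
  {"xyz":[-0.87,0.05,0],"spin":0},
  {"xyz":[-0.87,0.05,0],"spin":0},
  {"xyz":[-0.87,0.05,0],"spin":0},
  {"xyz":[-0.87,0.05,0],"spin":0},
  {"xyz":[-0.87,0.05,0],"spin":0},
  {"xyz":[-0.87,0.05,0],"spin":0},
  {"xyz":[-0.87,0.05,0.3],"spin":0},
  {"xyz":[-0.6,0.05,0.5],"spin":0},
])

```text
clock: 13.68
tool_pos: [0.4839, 0.3354, 0.1666]
tool_rot: [-179.8, 0.1, -88.1]
force: [-0.1, -0.2, 0.2]
width: 0.0701
grasp_force: 0.0
```

```bash
python3 - <<'E'
from h import *
s,C,p,W=snap("wrist","w4");print(s["tool_pos"],s["tool_rot"],s["joints"])
H,S,V=hsv(p)
m=(V<70)&(np.abs(W[...,2]-.079)<.006)&(np.abs(W[...,0]-.478)<.05)&(np.abs(W[...,1]-.375)<.06);q=W[m]
print(len(q),q.min(0),q.max(0),q.mean(0),cv2.minEnclosingCircle((q[:,:2]*1000).astype(np.float32))) if len(q) else 0
m=(V>120)&(S<40)&(np.abs(W[...,2]-.024-.012)<.009)&(np.abs(W[...,0]-.478)<.06);q=W[m];print(len(q),cv2.minAreaRect((q[:,:2]*1000).astype(np.float32)))
E
```

```text
[0.4839463  0.33540474 0.16657095] [-1.79843602e+02  5.61359425e-02 -8.81110749e+01] [ 2.20097922e+01  3.61533471e+00 -3.61644703e+00  8.26020544e+01
 -1.09144099e-03 -6.98790579e+01]
1230 [0.46337429 0.35834124 0.07300131] [0.49061378 0.3845507  0.08128139] [0.4767633  0.36931311 0.07868785] ((477.1097412109375, 372.2179870605469), 13.950767517089844)
15684 ((475.8369140625, 303.8929748535156), (75.92589569091797, 182.41200256347656), 3.036423444747925)
```

View pics/w4.png

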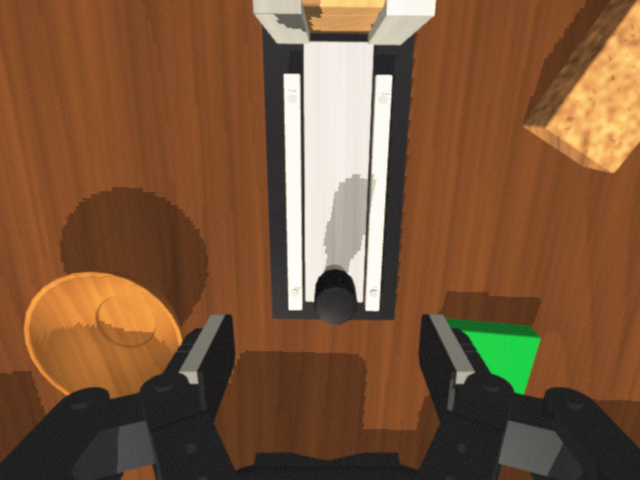

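>>> carry_out([
  {"xyz":[-0.37,0.055,0],"spin":0.003},
  {"xyz":[-0.37,0.055,0.35],"spin":0},
  {"xyz":[0,0,0.8],"spin":0},
  {"xyz":[0,0,0.8],"spin":0},
  {"xyz":[0,0,0.4],"spin":0},
  {"xyz":[0,0,0],"spin":0},
])

```text
clock: 14.48
tool_pos: [0.4761, 0.3697, 0.0463]
tool_rot: [179.9, -0.1, -88.7]
force: [0.7, -0.1, -0.3]
width: 0.07
grasp_force: 0.0
```

>>> carry_out([
  {"xyz":[0,0,0],"spin":0},
  {"xyz":[0,0,0],"spin":0},
  {"xyz":[0,0,0],"spin":0},
  {"xyz":[0,0,0],"spin":0},
  {"xyz":[0,0,0],"spin":0},
  {"xyz":[0,0,0],"spin":0},
], jaw=0)

```text
clock: 15.22
tool_pos: [0.4775, 0.3706, 0.0496]
tool_rot: [-179.9, 0.1, -88.7]
force: [-4.2, -0.6, 7.3]
width: 0.0266
grasp_force: 58.7
```

>>> carry_out([
  {"xyz":[0.15,0,0],"spin":0},
  {"xyz":[0.3,0,0],"spin":0},
  {"xyz":[0.35,0,0],"spin":0},
  {"xyz":[0.4,0,0],"spin":0},
  {"xyz":[0.4,0,0],"spin":0},
  {"xyz":[0.3,0,0],"spin":0},
  {"xyz":[0.15,0,0],"spin":0},
  {"xyz":[0,0,0],"spin":0},
])

```text
clock: 16.23
tool_pos: [0.4798, 0.2685, 0.0496]
tool_rot: [-179.9, 0.2, -88.7]
force: [-4.9, 3.7, 7.7]
width: 0.0265
grasp_force: 60.0
```

>>> carry_out([
  {"xyz":[-0.15,0,0],"spin":0},
  {"xyz":[-0.3,0,0],"spin":0},
  {"xyz":[-0.4,0,0],"spin":0},
  {"xyz":[-0.4,0,0],"spin":0},
  {"xyz":[-0.4,0,0],"spin":0},
  {"xyz":[-0.3,0,0],"spin":0},
  {"xyz":[-0.12,0,0],"spin":0},
  {"xyz":[0,0,0],"spin":0},
])

```text
clock: 17.23
tool_pos: [0.4775, 0.3706, 0.0496]
tool_rot: [-179.9, -0.1, -88.7]
force: [-4.7, -6.5, 11.5]
width: 0.0262
grasp_force: 60.4
```

```bash
python3 - <<'E'
from h import *
s,C,p,W=snap("top","t5");print(s["tool_pos"],s["force"],s["width"],C[1])
m=wood(p)&(np.abs(W[...,2]-.032)<.008)&(np.abs(W[...,0]-.484)<.07)&(np.abs(W[...,1]-.072)<.08);q=W[m]
print(len(q),cv2.minAreaRect((q[:,:2]*1000).astype(np.float32)),np.median(q[:,2]))
m=wood(p)&(np.abs(W[...,2]-.025)<.008)&(np.abs(W[...,0]-.4965)<.11)&(np.abs(W[...,1]+.236)<.16);q=W[m]
print(len(q),cv2.minAreaRect((q[:,:2]*1000).astype(np.float32)),np.median(q[:,2]))
E
```

```text
[0.47752094 0.37056464 0.04961515] [-4.72991497 -6.48014498 11.4799587 ] 0.02619191157232119 [ 0.36330357 -0.03160822  1.65764359]
590 ((481.7770690917969, 69.95240783691406), (59.60186767578125, 75.90826416015625), 1.125169038772583) 0.030923515802458112
588 ((477.9111328125, -324.152099609375), (109.83467102050781, 205.99290466308594), 74.69849395751953) 0.024238390887981298
```

View pics/t5.png

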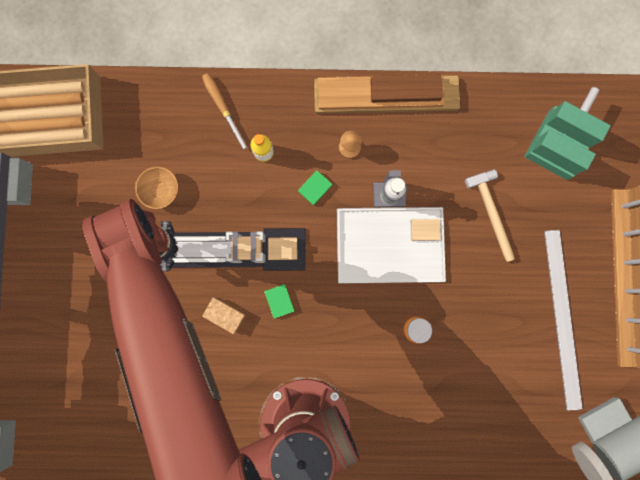

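>>> carry_out([
  {"xyz":[0,0,0],"spin":0},
  {"xyz":[0,0,0],"spin":0},
  {"xyz":[0,0,-0.3],"spin":0},
  {"xyz":[0,0,-0.9],"spin":0},
  {"xyz":[0,0,-1],"spin":0},
  {"xyz":[0.4,0,-0.2],"spin":0},
  {"xyz":[0.85,0,0],"spin":0},
  {"xyz":[0.9,0,0],"spin":0},
], jaw=1)

```text
clock: 18.27
tool_pos: [0.4794, 0.2624, 0.1681]
tool_rot: [-180.0, -0.0, -88.7]
force: [0.8, -1.2, 0.3]
width: 0.0857
grasp_force: 0.0
```

>>> carry_out([
  {"xyz":[0.9,0,0],"spin":0},
  {"xyz":[0.9,0,0],"spin":0},
  {"xyz":[0.9,0,0],"spin":0},
  {"xyz":[0.8,0,0],"spin":0},
  {"xyz":[0.5,0,0],"spin":0},
  {"xyz":[0,0,0],"spin":0},
])

```text
clock: 19.02
tool_pos: [0.4839, 0.0621, 0.1679]
tool_rot: [-180.0, -0.0, -88.9]
force: [0.1, 0.0, 0.3]
width: 0.0855
grasp_force: 0.0
```

```bash
cat > ap.py <<'E'
from h import *
import sys
s,C,p,W=snap("wrist",sys.argv[1]);print(s["tool_pos"],s["tool_rot"],s["width"])
m=wood(p)&(np.abs(W[...,2]-.032)<.006)&(np.abs(W[...,0]-.484)<.08)&(W[...,1]<.125)&(W[...,1]>-.02);q=W[m]
r=cv2.minAreaRect((q[:,:2]*1000).astype(np.float32));print(len(q),r,np.median(q[:,2]))
M=R.from_quat(R.from_euler("xyz",s["tool_rot"],degrees=True).as_quat()).as_matrix()
t=np.array([r[0][0]/1000+.0002,r[0][1]/1000-.009,s["tool_pos"][2]])
print("to grasp, tool units",((t-s["tool_pos"])@M/.05).round(3))
E
python3 ap.py w6
```

```text
[0.48386964 0.06209149 0.16789701] [-1.79993348e+02 -1.25203946e-02 -8.88793345e+01] 0.08548202758523575
6550 ((483.5886535644531, 72.27975463867188), (60.13691711425781, 79.95135498046875), 1.2909893989562988) 0.03271023364929124
to grasp, tool units [-0.024  0.001 -0.   ]
```

>>> carry_out([
  {"xyz":[-0.02,0,0.5],"spin":0},
  {"xyz":[0,0,0.9],"spin":0},
  {"xyz":[0,0,0.9],"spin":0},
  {"xyz":[0,0,0.5],"spin":0},
  {"xyz":[0,0,0.16],"spin":0},
  {"xyz":[0,0,0],"spin":0},
])

```text
clock: 19.82
tool_pos: [0.484, 0.0652, 0.0201]
tool_rot: [180.0, -0.0, -88.7]
force: [0.1, 0.1, 0.3]
width: 0.0855
grasp_force: 0.0
```

>>> carry_out([
  {"xyz":[0,0,0],"spin":0},
  {"xyz":[0,0,0],"spin":0},
  {"xyz":[0,0,0],"spin":0},
  {"xyz":[0,0,0],"spin":0},
  {"xyz":[0,0,0],"spin":0},
], jaw=0)

```text
clock: 20.45
tool_pos: [0.4853, 0.0646, 0.0217]
tool_rot: [-179.8, -0.0, -88.7]
force: [-1.9, 0.7, 7.7]
width: 0.0574
grasp_force: 64.0
```

>>> carry_out([
  {"xyz":[0,0,-0.5],"spin":0},
  {"xyz":[0.3,0.05,-0.9],"spin":0},
  {"xyz":[0.8,0.09,-0.2],"spin":0},
  {"xyz":[0.9,0.09,0],"spin":0},
  {"xyz":[0.9,0.09,0],"spin":0},
  {"xyz":[0.9,0.09,0],"spin":0},
  {"xyz":[0.9,0.09,0],"spin":0},
  {"xyz":[0.9,0.09,0],"spin":0},
])

```text
clock: 21.45
tool_pos: [0.4609, -0.2177, 0.1007]
tool_rot: [-179.9, -0.1, -88.7]
force: [0.5, 0.1, -0.4]
width: 0.0577
grasp_force: 64.7
```

>>> carry_out([
  {"xyz":[0.9,0.09,0],"spin":0},
  {"xyz":[0.9,0.1,0],"spin":0},
  {"xyz":[0.7,0,0],"spin":0},
  {"xyz":[0,0,0.5],"spin":0},
  {"xyz":[0,0,0.6],"spin":0},
  {"xyz":[0,0,0.3],"spin":0},
  {"xyz":[0,0,0],"spin":0},
])

```text
clock: 22.32
tool_pos: [0.4537, -0.3406, 0.0293]
tool_rot: [179.9, 0.1, -88.7]
force: [-0.2, -0.0, -0.3]
width: 0.0582
grasp_force: 64.6
```

>>> carry_out([
  {"xyz":[0,-0.02,0.2],"spin":0},
  {"xyz":[0,0,0.08],"spin":0},
  {"xyz":[0,0,0],"spin":0},
])

```text
clock: 22.7
tool_pos: [0.4551, -0.341, 0.0158]
tool_rot: [180.0, 0.0, -88.7]
force: [-0.6, -0.4, -1.4]
width: 0.0572
grasp_force: 64.7
```

>>> carry_out([
  {"xyz":[0,0,0],"spin":0},
  {"xyz":[0,0,0],"spin":0},
  {"xyz":[0,0,0],"spin":0},
  {"xyz":[0,0,-0.2],"spin":0},
  {"xyz":[0,0,-0.8],"spin":0},
  {"xyz":[0,0,-1],"spin":0},
  {"xyz":[-0.2,-0.02,-0.8],"spin":0},
  {"xyz":[-0.85,-0.06,-0.3],"spin":0},
], jaw=0.82)

```text
clock: 23.7
tool_pos: [0.4587, -0.2902, 0.1746]
tool_rot: [-179.8, -0.2, -88.9]
force: [-0.7, 0.4, -0.9]
width: 0.07
grasp_force: 0.0
```

>>> carry_out([
  {"xyz":[-0.88,-0.045,0],"spin":0},
  {"xyz":[-0.88,-0.045,0],"spin":0},
  {"xyz":[-0.88,-0.045,0],"spin":0},
  {"xyz":[-0.88,-0.045,0],"spin":0},
  {"xyz":[-0.88,-0.045,0],"spin":0},
  {"xyz":[-0.88,-0.045,0],"spin":0},
  {"xyz":[-0.88,-0.045,0],"spin":0},
  {"xyz":[-0.88,-0.045,0],"spin":0},
])

```text
clock: 24.7
tool_pos: [0.4681, 0.0652, 0.1718]
tool_rot: [-179.9, -0.0, -88.7]
force: [0.1, 1.0, -0.3]
width: 0.0702
grasp_force: 0.0
```

>>> carry_out([
  {"xyz":[-0.88,-0.045,0],"spin":0},
  {"xyz":[-0.88,-0.045,0],"spin":0},
  {"xyz":[-0.88,-0.045,0],"spin":0},
  {"xyz":[-0.88,-0.045,0],"spin":0},
  {"xyz":[-0.88,-0.045,0],"spin":0},
  {"xyz":[-0.88,-0.045,0],"spin":0},
  {"xyz":[-0.88,-0.046,0],"spin":0},
  {"xyz":[0,0,0],"spin":0},
])

```text
clock: 25.7
tool_pos: [0.4763, 0.3744, 0.171]
tool_rot: [180.0, 0.0, -88.5]
force: [-0.0, -0.8, 0.6]
width: 0.0702
grasp_force: 0.0
```

>>> carry_out([
  {"xyz":[0.05,-0.015,0.4],"spin":0.001},
  {"xyz":[0,0,0.8],"spin":0},
  {"xyz":[0,0,0.8],"spin":0},
  {"xyz":[0,0,0.4],"spin":0},
  {"xyz":[0,0,0.05],"spin":0},
  {"xyz":[0,0,0],"spin":0},
])

```text
clock: 26.45
tool_pos: [0.4785, 0.3696, 0.0496]
tool_rot: [-179.9, 0.0, -88.9]
force: [0.1, -0.2, 1.0]
width: 0.0701
grasp_force: 0.0
```

>>> carry_out([
  {"xyz":[0,0,0],"spin":0},
  {"xyz":[0,0,0],"spin":0},
  {"xyz":[0,0,0],"spin":0},
  {"xyz":[0,0,0],"spin":0},
  {"xyz":[0,0,0],"spin":0},
  {"xyz":[0,0,0],"spin":0},
], jaw=0)

```text
clock: 27.2
tool_pos: [0.4775, 0.3699, 0.0494]
tool_rot: [-180.0, 0.0, -88.9]
force: [-4.4, -1.2, 9.0]
width: 0.0269
grasp_force: 58.7
```

>>> carry_out([
  {"xyz":[0.15,0,0],"spin":0},
  {"xyz":[0.3,0,0],"spin":0},
  {"xyz":[0.35,0,0],"spin":0},
  {"xyz":[0.4,0,0],"spin":0},
  {"xyz":[0.4,0,0],"spin":0},
  {"xyz":[0.3,0,0],"spin":0},
  {"xyz":[0.15,0,0],"spin":0},
  {"xyz":[0,0,0],"spin":0},
])

```text
clock: 28.2
tool_pos: [0.4798, 0.2679, 0.0494]
tool_rot: [-180.0, 0.1, -88.9]
force: [-4.1, 4.2, 6.5]
width: 0.0266
grasp_force: 59.6
```

Now back, release, lift, and over to the apron.

>>> carry_out([
  {"xyz":[-0.15,0,0],"spin":0},
  {"xyz":[-0.3,0,0],"spin":0},
  {"xyz":[-0.4,0,0],"spin":0},
  {"xyz":[-0.4,0,0],"spin":0},
  {"xyz":[-0.4,0,0],"spin":0},
  {"xyz":[-0.3,0,0],"spin":0},
  {"xyz":[-0.13,0,0],"spin":0},
  {"xyz":[0,0,0],"spin":0},
])

```text
clock: 29.2
tool_pos: [0.4776, 0.3699, 0.0494]
tool_rot: [180.0, -0.2, -88.9]
force: [-6.1, -10.3, 12.0]
width: 0.0264
grasp_force: 60.3
```

>>> carry_out([
  {"xyz":[0,0,0],"spin":0},
  {"xyz":[0,0,0],"spin":0},
  {"xyz":[0,0,-0.3],"spin":0},
  {"xyz":[0,0,-0.9],"spin":0},
  {"xyz":[0,0,-1],"spin":0},
  {"xyz":[0.4,0,-0.2],"spin":0},
  {"xyz":[0.85,0,0],"spin":0},
  {"xyz":[0.9,0,0],"spin":0},
], jaw=1)

```text
clock: 30.2
tool_pos: [0.4796, 0.2624, 0.1686]
tool_rot: [-180.0, -0.0, -88.8]
force: [-0.2, -0.5, -0.7]
width: 0.0855
grasp_force: 0.0
```

>>> carry_out([
  {"xyz":[0.9,0,0],"spin":0},
  {"xyz":[0.9,0,0],"spin":0},
  {"xyz":[0.9,0,0],"spin":0},
  {"xyz":[0.8,0,0],"spin":0},
  {"xyz":[0.5,0,0],"spin":0},
  {"xyz":[0,0,0],"spin":0},
])

```text
clock: 30.95
tool_pos: [0.4835, 0.0621, 0.1684]
tool_rot: [-180.0, -0.0, -89.1]
force: [-0.0, 0.2, -0.4]
width: 0.0851
grasp_force: 0.0
```

```bash
python3 ap.py w7
```

```text
[0.48347848 0.06207661 0.16842404] [-1.79989031e+02 -1.55513424e-02 -8.90569605e+01] 0.08510952329157127
5877 ((483.893798828125, 76.87834930419922), (60.12199020385742, 89.09274291992188), 1.3934314250946045) 0.03271674042982825
to grasp, tool units [-0.116 -0.014 -0.   ]
```

Same place as before (far edge at y≈32 mm; extra length is the next blank seen in the exit).

>>> carry_out([
  {"xyz":[-0.02,0,0.5],"spin":0},
  {"xyz":[0,0,0.9],"spin":0},
  {"xyz":[0,0,0.9],"spin":0},
  {"xyz":[0,0,0.5],"spin":0},
  {"xyz":[0,0,0.14],"spin":0},
  {"xyz":[0,0,0],"spin":0},
])

```text
clock: 31.75
tool_pos: [0.4837, 0.0652, 0.0218]
tool_rot: [-180.0, -0.0, -88.9]
force: [0.1, -0.5, 0.2]
width: 0.0852
grasp_force: 0.0
```

>>> carry_out([
  {"xyz":[0,0,0],"spin":0},
  {"xyz":[0,0,0],"spin":0},
  {"xyz":[0,0,0],"spin":0},
  {"xyz":[0,0,0],"spin":0},
  {"xyz":[0,0,0],"spin":0},
], jaw=0)

```text
clock: 32.38
tool_pos: [0.4848, 0.0646, 0.0232]
tool_rot: [-179.9, -0.0, -88.9]
force: [-3.7, -0.0, 9.0]
width: 0.0577
grasp_force: 62.7
```

>>> carry_out([
  {"xyz":[0,0,-0.5],"spin":0},
  {"xyz":[0.3,0.05,-0.9],"spin":0},
  {"xyz":[0.8,0.1,-0.2],"spin":0},
  {"xyz":[0.9,0.13,0],"spin":0},
  {"xyz":[0.9,0.13,0],"spin":0},
  {"xyz":[0.9,0.13,0],"spin":0},
  {"xyz":[0.9,0.13,0],"spin":0},
  {"xyz":[0.9,0.11,0],"spin":0},
])

```text
clock: 33.38
tool_pos: [0.45, -0.2178, 0.1022]
tool_rot: [-179.9, -0.1, -88.9]
force: [0.3, -0.4, -0.7]
width: 0.0575
grasp_force: 64.5
```

>>> carry_out([
  {"xyz":[0.6,0,0],"spin":0},
  {"xyz":[0,0,0.3],"spin":0},
  {"xyz":[0,0,0.7],"spin":0},
  {"xyz":[0,0,0.5],"spin":0},
  {"xyz":[0,0,0.14],"spin":0},
  {"xyz":[0,0,0],"spin":0},
])

```text
clock: 34.12
tool_pos: [0.4506, -0.2455, 0.0195]
tool_rot: [180.0, 0.0, -88.9]
force: [0.1, 0.3, -0.8]
width: 0.0576
grasp_force: 64.5
```

>>> carry_out([
  {"xyz":[0,0,0.07],"spin":0},
  {"xyz":[0,0,0],"spin":0},
])

```text
clock: 34.38
tool_pos: [0.451, -0.2463, 0.0164]
tool_rot: [-180.0, -0.0, -88.9]
force: [0.5, 0.6, -0.1]
width: 0.0575
grasp_force: 64.5
```

>>> carry_out([
  {"xyz":[0,0,0],"spin":0},
  {"xyz":[0,0,0],"spin":0},
  {"xyz":[0,0,0],"spin":0},
  {"xyz":[0,0,-0.2],"spin":0},
  {"xyz":[0,0,-0.8],"spin":0},
  {"xyz":[0,0,-1],"spin":0},
  {"xyz":[-0.2,-0.02,-0.8],"spin":0},
  {"xyz":[-0.85,-0.06,-0.3],"spin":0},
], jaw=0.82)

```text
clock: 35.38
tool_pos: [0.4545, -0.195, 0.1745]
tool_rot: [-179.8, -0.2, -89.0]
force: [0.9, 0.3, -0.6]
width: 0.07
grasp_force: 0.0
```

>>> carry_out([
  {"xyz":[-0.87,-0.05,0],"spin":0},
  {"xyz":[-0.87,-0.05,0],"spin":0},
  {"xyz":[-0.87,-0.05,0],"spin":0},
  {"xyz":[-0.87,-0.05,0],"spin":0},
  {"xyz":[-0.87,-0.05,0],"spin":0},
  {"xyz":[-0.87,-0.05,0],"spin":0},
  {"xyz":[-0.87,-0.05,0],"spin":0},
  {"xyz":[-0.87,-0.05,0],"spin":0},
])

```text
clock: 36.38
tool_pos: [0.4669, 0.1563, 0.1717]
tool_rot: [-179.9, -0.0, -88.9]
force: [0.9, -0.8, -0.7]
width: 0.0701
grasp_force: 0.0
```

>>> carry_out([
  {"xyz":[-0.87,-0.05,0],"spin":0},
  {"xyz":[-0.87,-0.05,0],"spin":0},
  {"xyz":[-0.87,-0.05,0],"spin":0},
  {"xyz":[-0.87,-0.05,0],"spin":0},
  {"xyz":[-0.87,-0.06,0],"spin":0},
  {"xyz":[0,0,0],"spin":0},
  {"xyz":[0,0,0],"spin":0},
])

```text
clock: 37.25
tool_pos: [0.4756, 0.3723, 0.1711]
tool_rot: [-180.0, -0.0, -88.9]
force: [-0.2, -0.2, -0.8]
width: 0.0699
grasp_force: 0.0
```

>>> carry_out([
  {"xyz":[0.02,-0.035,0.4],"spin":0},
  {"xyz":[0,0,0.8],"spin":0},
  {"xyz":[0,0,0.8],"spin":0},
  {"xyz":[0,0,0.4],"spin":0},
  {"xyz":[0,0,0.05],"spin":0},
  {"xyz":[0,0,0],"spin":0},
])

```text
clock: 38.0
tool_pos: [0.4782, 0.3717, 0.0495]
tool_rot: [-179.9, 0.0, -88.9]
force: [0.1, -0.4, -0.4]
width: 0.0702
grasp_force: 0.0
```

>>> carry_out([
  {"xyz":[0,0,0],"spin":0},
  {"xyz":[0,0,0],"spin":0},
  {"xyz":[0,0,0],"spin":0},
  {"xyz":[0,0,0],"spin":0},
  {"xyz":[0,0,0],"spin":0},
  {"xyz":[0,0,0],"spin":0},
], jaw=0)

```text
clock: 38.75
tool_pos: [0.4775, 0.3719, 0.0494]
tool_rot: [-180.0, 0.0, -88.9]
force: [-3.4, -0.6, 7.4]
width: 0.0267
grasp_force: 58.7
```

>>> carry_out([
  {"xyz":[0.15,0,0],"spin":0},
  {"xyz":[0.3,0,0],"spin":0},
  {"xyz":[0.35,0,0],"spin":0},
  {"xyz":[0.4,0,0],"spin":0},
  {"xyz":[0.4,0,0],"spin":0},
  {"xyz":[0.3,0,0],"spin":0},
  {"xyz":[0.15,0,0],"spin":0},
  {"xyz":[0,0,0],"spin":0},
])

```text
clock: 39.75
tool_pos: [0.4798, 0.2699, 0.0494]
tool_rot: [-179.9, 0.1, -88.9]
force: [-2.2, 3.8, 5.2]
width: 0.0264
grasp_force: 59.7
```

>>> carry_out([
  {"xyz":[-0.15,0,0],"spin":0},
  {"xyz":[-0.3,0,0],"spin":0},
  {"xyz":[-0.4,0,0],"spin":0},
  {"xyz":[-0.4,0,0],"spin":0},
  {"xyz":[-0.4,0,0],"spin":0},
  {"xyz":[-0.3,0,0],"spin":0},
  {"xyz":[-0.12,0,0],"spin":0},
  {"xyz":[0,0,0],"spin":0},
])

```text
clock: 40.75
tool_pos: [0.4775, 0.3719, 0.0494]
tool_rot: [-180.0, -0.1, -88.9]
force: [-3.9, -6.0, 9.4]
width: 0.0261
grasp_force: 60.2
```

>>> carry_out([
  {"xyz":[0,0,0],"spin":0},
  {"xyz":[0,0,0],"spin":0},
  {"xyz":[0,0,-0.3],"spin":0},
  {"xyz":[0,0,-0.9],"spin":0},
  {"xyz":[0,0,-1],"spin":0},
  {"xyz":[0.4,0,-0.2],"spin":0},
  {"xyz":[0.85,0,0],"spin":0},
  {"xyz":[0.9,0,0],"spin":0},
], jaw=1)

```text
clock: 41.75
tool_pos: [0.4793, 0.2639, 0.1686]
tool_rot: [-180.0, -0.0, -88.8]
force: [0.6, -0.5, 0.4]
width: 0.0855
grasp_force: 0.0
```

>>> carry_out([
  {"xyz":[0.9,0,0],"spin":0},
  {"xyz":[0.9,0,0],"spin":0},
  {"xyz":[0.9,0,0],"spin":0},
  {"xyz":[0.8,0,0],"spin":0},
  {"xyz":[0.5,0,0],"spin":0},
  {"xyz":[0,0,0],"spin":0},
])

```text
clock: 42.5
tool_pos: [0.4832, 0.0635, 0.1684]
tool_rot: [-180.0, -0.0, -89.1]
force: [0.9, -0.4, -0.1]
width: 0.0857
grasp_force: 0.0
```

```bash
sed -i 's/<.125/<.116/' ap.py; python3 ap.py w8
```

```text
[0.48317323 0.06353734 0.16838351] [-1.79994179e+02 -1.52571386e-02 -8.90638643e+01] 0.08568822422339867
5750 ((484.5165100097656, 72.23922729492188), (60.09491729736328, 79.83824920654297), 1.1816990375518799) 0.03269412448418055
to grasp, tool units [ 0.006 -0.031  0.   ]
```

>>> carry_out([
  {"xyz":[0,-0.02,0.5],"spin":0},
  {"xyz":[0,0,0.9],"spin":0},
  {"xyz":[0,0,0.9],"spin":0},
  {"xyz":[0,0,0.5],"spin":0},
  {"xyz":[0,0,0.14],"spin":0},
  {"xyz":[0,0,0],"spin":0},
])

```text
clock: 43.3
tool_pos: [0.4844, 0.0657, 0.0217]
tool_rot: [-180.0, -0.0, -88.9]
force: [-0.3, -0.5, 0.5]
width: 0.0854
grasp_force: 0.0
```

>>> carry_out([
  {"xyz":[0,0,0],"spin":0},
  {"xyz":[0,0,0],"spin":0},
  {"xyz":[0,0,0],"spin":0},
  {"xyz":[0,0,0],"spin":0},
  {"xyz":[0,0,0],"spin":0},
], jaw=0)

```text
clock: 43.92
tool_pos: [0.4855, 0.0651, 0.0233]
tool_rot: [-179.9, -0.0, -88.9]
force: [-3.0, 1.2, 9.2]
width: 0.0576
grasp_force: 62.7
```

>>> carry_out([
  {"xyz":[0,0,-0.5],"spin":0},
  {"xyz":[0.3,0.11,-0.9],"spin":0},
  {"xyz":[0.8,0.2,-0.2],"spin":0},
  {"xyz":[0.9,0.2,0],"spin":0},
  {"xyz":[0.9,0.2,0],"spin":0},
  {"xyz":[0.9,0.1,0],"spin":0},
  {"xyz":[0.5,0,0],"spin":0},
  {"xyz":[0,0,0],"spin":0},
])

```text
clock: 44.92
tool_pos: [0.4481, -0.1523, 0.102]
tool_rot: [-180.0, -0.0, -89.1]
force: [-0.3, -0.1, -0.8]
width: 0.0573
grasp_force: 64.6
```

>>> carry_out([
  {"xyz":[0,0,0.5],"spin":0},
  {"xyz":[0,0,0.7],"spin":0},
  {"xyz":[0,0,0.38],"spin":0},
  {"xyz":[0,0,0.06],"spin":0},
  {"xyz":[0,0,0],"spin":0},
])

```text
clock: 45.55
tool_pos: [0.4484, -0.1503, 0.0201]
tool_rot: [-180.0, -0.0, -88.9]
force: [-0.2, -0.2, -1.3]
width: 0.0573
grasp_force: 64.6
```

>>> carry_out([
  {"xyz":[0,0,0.075],"spin":0},
  {"xyz":[0,0,0],"spin":0},
])

```text
clock: 45.8
tool_pos: [0.4487, -0.1509, 0.0163]
tool_rot: [-179.9, -0.1, -88.9]
force: [1.1, -0.1, 1.1]
width: 0.0576
grasp_force: 64.9
```

>>> carry_out([
  {"xyz":[0,0,0],"spin":0},
  {"xyz":[0,0,0],"spin":0},
  {"xyz":[0,0,0],"spin":0},
  {"xyz":[0,0,-0.2],"spin":0},
  {"xyz":[0,0,-0.8],"spin":0},
  {"xyz":[0,0,-1],"spin":0},
  {"xyz":[-0.2,-0.02,-0.8],"spin":0},
  {"xyz":[-0.85,-0.06,-0.3],"spin":0},
], jaw=0.82)

```text
clock: 46.8
tool_pos: [0.4521, -0.0992, 0.1741]
tool_rot: [-179.8, -0.1, -89.1]
force: [0.6, -0.7, 0.1]
width: 0.0701
grasp_force: 0.0
```

>>> carry_out([
  {"xyz":[-0.855,-0.063,0],"spin":0},
  {"xyz":[-0.855,-0.063,0],"spin":0},
  {"xyz":[-0.855,-0.063,0],"spin":0},
  {"xyz":[-0.855,-0.063,0],"spin":0},
  {"xyz":[-0.855,-0.063,0],"spin":0},
  {"xyz":[-0.855,-0.063,0],"spin":0},
  {"xyz":[-0.855,-0.063,0],"spin":0},
  {"xyz":[-0.855,-0.063,0],"spin":0},
])

```text
clock: 47.8
tool_pos: [0.4696, 0.246, 0.1714]
tool_rot: [-179.9, 0.0, -88.9]
force: [1.4, 0.2, -0.1]
width: 0.0702
grasp_force: 0.0
```

>>> carry_out([
  {"xyz":[-0.855,-0.063,0],"spin":0},
  {"xyz":[-0.855,-0.063,0],"spin":0},
  {"xyz":[-0.855,-0.063,0],"spin":0},
  {"xyz":[0,0,0],"spin":0},
  {"xyz":[0,0,0],"spin":0},
])

```text
clock: 48.42
tool_pos: [0.4765, 0.3726, 0.1708]
tool_rot: [180.0, -0.0, -88.9]
force: [-0.4, -0.3, 0.3]
width: 0.0701
grasp_force: 0.0
```

>>> carry_out([
  {"xyz":[0.02,-0.02,0.4],"spin":0},
  {"xyz":[0,0,0.8],"spin":0},
  {"xyz":[0,0,0.8],"spin":0},
  {"xyz":[0,0,0.4],"spin":0},
  {"xyz":[0,0,0.05],"spin":0},
  {"xyz":[0,0,0],"spin":0},
])

```text
clock: 49.18
tool_pos: [0.4784, 0.372, 0.0493]
tool_rot: [-179.9, 0.0, -88.9]
force: [-0.9, 0.4, 0.3]
width: 0.0697
grasp_force: 0.0
```

>>> carry_out([
  {"xyz":[0,0,0],"spin":0},
  {"xyz":[0,0,0],"spin":0},
  {"xyz":[0,0,0],"spin":0},
  {"xyz":[0,0,0],"spin":0},
  {"xyz":[0,0,0],"spin":0},
  {"xyz":[0,0,0],"spin":0},
], jaw=0)

```text
clock: 49.92
tool_pos: [0.4775, 0.3722, 0.0492]
tool_rot: [-180.0, 0.0, -88.9]
force: [-4.5, -1.0, 8.1]
width: 0.026
grasp_force: 58.7
```

>>> carry_out([
  {"xyz":[0.15,0,0],"spin":0},
  {"xyz":[0.3,0,0],"spin":0},
  {"xyz":[0.35,0,0],"spin":0},
  {"xyz":[0.4,0,0],"spin":0},
  {"xyz":[0.4,0,0],"spin":0},
  {"xyz":[0.3,0,0],"spin":0},
  {"xyz":[0.15,0,0],"spin":0},
  {"xyz":[0,0,0],"spin":0},
])

```text
clock: 50.92
tool_pos: [0.4798, 0.2702, 0.0492]
tool_rot: [-180.0, 0.1, -88.9]
force: [-2.0, 3.5, 6.0]
width: 0.0265
grasp_force: 59.6
```

>>> carry_out([
  {"xyz":[-0.15,0,0],"spin":0},
  {"xyz":[-0.3,0,0],"spin":0},
  {"xyz":[-0.4,0,0],"spin":0},
  {"xyz":[-0.4,0,0],"spin":0},
  {"xyz":[-0.4,0,0],"spin":0},
  {"xyz":[-0.3,0,0],"spin":0},
  {"xyz":[-0.12,0,0],"spin":0},
  {"xyz":[0,0,0],"spin":0},
])

```text
clock: 51.92
tool_pos: [0.4775, 0.3722, 0.0491]
tool_rot: [-180.0, -0.1, -88.9]
force: [-5.0, -7.8, 8.8]
width: 0.0266
grasp_force: 60.2
```

>>> carry_out([
  {"xyz":[0,0,0],"spin":0},
  {"xyz":[0,0,0],"spin":0},
  {"xyz":[0,0,-0.3],"spin":0},
  {"xyz":[0,0,-0.9],"spin":0},
  {"xyz":[0,0,-1],"spin":0},
  {"xyz":[0.4,0,-0.2],"spin":0},
  {"xyz":[0.85,0,0],"spin":0},
  {"xyz":[0.9,0,0],"spin":0},
], jaw=1)

```text
clock: 52.92
tool_pos: [0.4795, 0.2641, 0.1684]
tool_rot: [-180.0, -0.0, -88.8]
force: [0.6, -1.2, 0.3]
width: 0.0851
grasp_force: 0.0
```

>>> carry_out([
  {"xyz":[0.9,0,0],"spin":0},
  {"xyz":[0.9,0,0],"spin":0},
  {"xyz":[0.9,0,0],"spin":0},
  {"xyz":[0.8,0,0],"spin":0},
  {"xyz":[0.5,0,0],"spin":0},
  {"xyz":[0,0,0],"spin":0},
])

```text
clock: 53.68
tool_pos: [0.4833, 0.0638, 0.1682]
tool_rot: [-180.0, -0.0, -89.1]
force: [-0.5, 1.2, -0.6]
width: 0.0856
grasp_force: 0.0
```

```bash
python3 ap.py w9
```

```text
[0.48334593 0.06381961 0.16815743] [-1.79988816e+02 -1.34432372e-02 -8.90600916e+01] 0.08562056718794102
5762 ((483.5466613769531, 72.31719970703125), (60.20522689819336, 80.24180603027344), 1.241655707359314) 0.03269075237552527
to grasp, tool units [ 0.01  -0.008  0.   ]
```

View pics/w9.png

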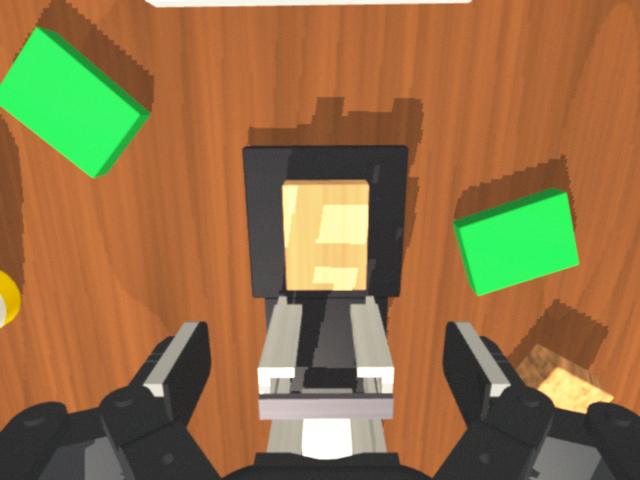

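The last blank lies on the apron at (326,235); the shaft below is empty down to the black bed.

>>> carry_out([
  {"xyz":[0,-0.01,0.5],"spin":0},
  {"xyz":[0,0,0.9],"spin":0},
  {"xyz":[0,0,0.9],"spin":0},
  {"xyz":[0,0,0.5],"spin":0},
  {"xyz":[0,0,0.14],"spin":0},
  {"xyz":[0,0,0],"spin":0},
])

```text
clock: 54.48
tool_pos: [0.4841, 0.0659, 0.0215]
tool_rot: [-180.0, 0.0, -88.9]
force: [-0.3, 0.2, 0.1]
width: 0.0857
grasp_force: 0.0
```

>>> carry_out([
  {"xyz":[0,0,0],"spin":0},
  {"xyz":[0,0,0],"spin":0},
  {"xyz":[0,0,0],"spin":0},
  {"xyz":[0,0,0],"spin":0},
  {"xyz":[0,0,0],"spin":0},
], jaw=0)

```text
clock: 55.1
tool_pos: [0.4853, 0.0654, 0.023]
tool_rot: [-179.8, -0.0, -88.9]
force: [-1.4, 0.7, 8.8]
width: 0.0577
grasp_force: 63.0
```

```bash
cat > tr.py <<'E'
from h import *
import sys
n,f=sys.argv[1:3]
s,C,p,W=snap(n,f)
m=wood(p)&(np.abs(W[...,2]-.025)<.007)&(np.abs(W[...,0]-.4965)<.11)&(np.abs(W[...,1]+.236)<.16)
cs,_=cv2.findContours(cv2.morphologyEx(m.astype(np.uint8),cv2.MORPH_OPEN,np.ones((3,3))),cv2.RETR_EXTERNAL,cv2.CHAIN_APPROX_NONE)
for c in cs:
    if len(c)>20:
        q=W[c[:,0,1],c[:,0,0]]; r=cv2.minAreaRect((q[:,:2]*1000).astype(np.float32)); print(np.round(r[0]),np.round(r[1]),round(r[2],1),np.round(np.median(q[:,2]),4))
E
python3 tr.py top t10
```

```text
[ 449. -241.] [57. 80.] 0.5 0.024
[ 446. -146.] [59. 76.] 1.0 0.0248
[ 453. -336.] [57. 80.] 0.8 0.0248
[ 543. -333.] [61. 79.] 3.6 0.0242
```

>>> carry_out([
  {"xyz":[0,0,-0.5],"spin":0},
  {"xyz":[0.3,-0.14,-0.9],"spin":0},
  {"xyz":[0.8,-0.25,-0.2],"spin":0},
  {"xyz":[0.9,-0.25,0],"spin":0},
  {"xyz":[0.9,-0.25,0],"spin":0},
  {"xyz":[0.9,-0.1,0],"spin":0},
  {"xyz":[0.49,0,0],"spin":0},
  {"xyz":[0,0,0],"spin":0},
])

```text
clock: 56.15
tool_pos: [0.5378, -0.1498, 0.1016]
tool_rot: [-180.0, -0.0, -89.0]
force: [-0.3, 0.4, -0.1]
width: 0.0571
grasp_force: 64.7
```

>>> carry_out([
  {"xyz":[0,0,0.5],"spin":0},
  {"xyz":[0,0,0.7],"spin":0},
  {"xyz":[0,0,0.38],"spin":0},
  {"xyz":[0,0,0.06],"spin":0},
  {"xyz":[0,0,0],"spin":0},
])

```text
clock: 56.78
tool_pos: [0.5382, -0.1481, 0.0201]
tool_rot: [-179.9, -0.0, -88.9]
force: [-0.7, 0.4, -1.1]
width: 0.0573
grasp_force: 64.6
```

>>> carry_out([
  {"xyz":[0,0,0.075],"spin":0},
  {"xyz":[0,0,0],"spin":0},
])

```text
clock: 57.02
tool_pos: [0.5384, -0.1485, 0.0162]
tool_rot: [-179.9, -0.1, -88.9]
force: [1.5, -0.5, 1.3]
width: 0.0577
grasp_force: 64.9
```

>>> carry_out([
  {"xyz":[0,0,0],"spin":0},
  {"xyz":[0,0,0],"spin":0},
  {"xyz":[0,0,0],"spin":0},
  {"xyz":[0,0,-0.2],"spin":0},
  {"xyz":[0,0,-0.8],"spin":0},
  {"xyz":[0,0,-1],"spin":0},
  {"xyz":[0,0,-1],"spin":0},
  {"xyz":[0,0,-1],"spin":0},
], jaw=0.82)

```text
clock: 58.02
tool_pos: [0.5374, -0.148, 0.2178]
tool_rot: [-180.0, -0.0, -88.9]
force: [0.2, -0.4, -0.5]
width: 0.0701
grasp_force: 0.0
```

>>> carry_out([
  {"xyz":[-0.3,0,-0.6],"spin":0},
  {"xyz":[-0.6,0,-0.6],"spin":0},
  {"xyz":[0,0,0],"spin":0},
], jaw=0)

```text
clock: 58.4
tool_pos: [0.5377, -0.1021, 0.2789]
tool_rot: [-179.7, -0.1, -88.8]
force: [-0.2, -0.9, -0.3]
width: 0.0156
grasp_force: 0.0
```

```bash
python3 tr.py wrist w11; python3 tr.py top t11; python3 - <<'E'
from h import *
C,p,d=pickle.load(open("w11.pkl","rb"));W=cloud(C,d);W[d==0]=np.nan;H,S,V=hsv(p)
s=ctrl.get_state();print(s["tool_pos"],s["tool_rot"],s["width"])
c=(S<60)&(V>150)&(np.abs(W[...,0]-.637)<.06)&(np.abs(W[...,1]+.233)<.06)&(np.abs(W[...,2]-.19)<.004)
q=W[c];print(len(q),np.median(q[:,2]),cv2.minEnclosingCircle((q[:,:2]*1000).astype(np.float32)),cv2.minAreaRect((q[:,:2]*1000).astype(np.float32)))
C,p,d=pickle.load(open("t11.pkl","rb"));W=cloud(C,d);W[d==0]=np.nan;H,S,V=hsv(p)
k=(V<60)&(np.abs(W[...,2]-.079)<.01)&(np.abs(W[...,0]-.477)<.04)&(np.abs(W[...,1]-.372)<.05);q=W[k];print("knob",q.mean(0),q.min(0),q.max(0))
E
```

```text
[ 448. -143.] [61. 79.] 1.4 0.0253
[ 537. -141.] [60. 79.] 1.3 0.0253
[ 450. -236.] [60. 75.] 1.2 0.0249
[ 449. -240.] [57. 80.] 0.8 0.0247
[ 446. -169.] [59. 32.] 0.3 0.0238
[ 453. -336.] [57. 81.] 0.9 0.0244
[ 542. -332.] [60. 79.] 1.0 0.0243
[ 0.53683657 -0.10316369  0.27546355] [-1.79969844e+02 -3.28147021e-02 -8.88608836e+01] 0.0009649627610705669
2764 0.19047587716160017 ((639.4428100585938, -228.24575805664062), 17.923847198486328) ((639.43798828125, -221.95407104492188), (35.56113052368164, 21.80854034423828), 0.8947819471359253)
knob [0.47612765 0.3632518  0.07564323] [0.46666795 0.3558204  0.07012077] [0.48400716 0.3750132  0.08604213]
```

View pics/w11.png

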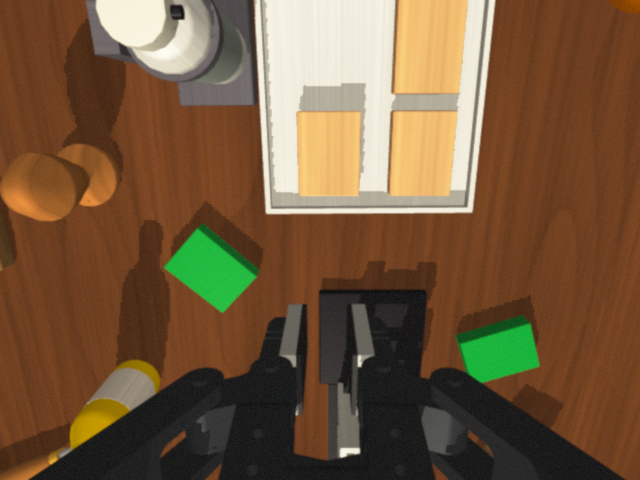

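Tray: five blanks flat, none overlapping (three seen here at (330,153), (423,153), (430,45); the others in the top view). Cap top centre ≈(0.639,-0.230,0.1905).

>>> carry_out([
  {"xyz":[0.4,-0.3,0],"spin":0},
  {"xyz":[0.7,-0.55,0],"spin":0},
  {"xyz":[0.7,-0.55,0],"spin":0},
  {"xyz":[0.775,-0.6,0],"spin":0},
  {"xyz":[0,0,0.5],"spin":0},
  {"xyz":[0,0,0.7],"spin":0},
  {"xyz":[0,0,0.2],"spin":0},
  {"xyz":[0,0,0],"spin":0},
], jaw=0)

```text
clock: 59.5
tool_pos: [0.6385, -0.2299, 0.2046]
tool_rot: [179.9, 0.0, -88.9]
force: [-0.4, 0.9, -0.4]
width: -0.0
grasp_force: 0.0
```

>>> carry_out([
  {"xyz":[0,0,0.2],"spin":0},
  {"xyz":[0,0,0.1],"spin":0},
  {"xyz":[0,0,0.08],"spin":0},
  {"xyz":[0,0,0.06],"spin":0},
  {"xyz":[0,0,0],"spin":0},
])

```text
clock: 60.12
tool_pos: [0.6395, -0.23, 0.1845]
tool_rot: [-179.9, -0.1, -88.9]
force: [-2.0, 1.3, 7.3]
width: 0.0002
grasp_force: 3.7
```

>>> carry_out([
  {"xyz":[0,0,0.05],"spin":0},
  {"xyz":[0,0,0.05],"spin":0},
  {"xyz":[0,0,0],"spin":0},
])

```text
clock: 60.5
tool_pos: [0.6398, -0.2301, 0.1817]
tool_rot: [-179.8, -0.1, -88.9]
force: [-3.9, 3.1, 17.3]
width: 0.0
grasp_force: 8.5
```

17 N at the stop: the cap is right down. Releasing and moving clear.

>>> carry_out([
  {"xyz":[0,0,0],"spin":0},
  {"xyz":[0,0,-0.3],"spin":0},
  {"xyz":[0,0,-0.8],"spin":0},
  {"xyz":[0,0,-1],"spin":0},
  {"xyz":[-0.8,0,0],"spin":0},
  {"xyz":[-0.9,0,0],"spin":0},
  {"xyz":[-0.9,0,0],"spin":0},
  {"xyz":[0,0,0],"spin":0},
])

```text
clock: 61.5
tool_pos: [0.6367, -0.0969, 0.284]
tool_rot: [-180.0, 0.0, -88.7]
force: [-0.7, 0.2, 0.2]
width: 0.0001
grasp_force: 0.0
```

>>> carry_out([
  {"xyz":[-0.9,0,0],"spin":0},
  {"xyz":[-0.9,0,0],"spin":0},
  {"xyz":[-0.9,0,0],"spin":0},
  {"xyz":[0,0,0],"spin":0},
  {"xyz":[0,0,0],"spin":0},
])

```text
clock: 62.12
tool_pos: [0.6343, 0.0342, 0.2831]
tool_rot: [180.0, -0.0, -88.9]
force: [-0.7, -0.9, 0.0]
width: -0.0004
grasp_force: 0.0
```

```bash
python3 tr.py top t12; python3 - <<'E'
from h import *
C,p,d=pickle.load(open("t12.pkl","rb"));W=cloud(C,d);W[d==0]=np.nan;H,S,V=hsv(p)
q=W[(np.abs(W[...,0]-.639)<.01)&(np.abs(W[...,1]+.23)<.01)&(W[...,2]>.15)];print("cap z",np.median(q[:,2]),len(q))
k=(V<60)&(np.abs(W[...,2]-.079)<.01)&(np.abs(W[...,0]-.477)<.04)&(np.abs(W[...,1]-.36)<.09);q=W[k];print("knob",q.min(0),q.max(0))
E
```

```text
[ 449. -240.] [57. 80.] 0.6 0.0242
[ 446. -146.] [59. 79.] 1.3 0.0241
[ 453. -336.] [57. 79.] 0.5 0.024
[ 535. -143.] [58. 77.] 0.8 0.0244
[ 542. -333.] [60. 80.] 0.9 0.0238
cap z 0.18901134005795428 61
knob [0.46430833 0.3569612  0.06904283] [0.48379047 0.37666987 0.08567932]
```

View pics/t12.png

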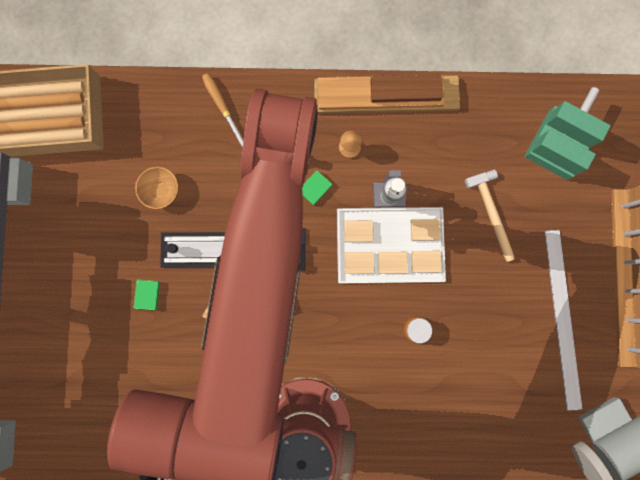

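Five blanks lie flat in the tray ((358,231), (425,230), (359,262), (392,262), (426,261)), the knob is fully back at (173,248), and the cap is up.

```bash
python3 -c "
from workcell import ctrl
print(ctrl.finish_job())"
```

```text
the job is handed in; nothing more can be done
None
```

The job is handed in: all five blanks lie flat in the tray, the slide is fully back, and the cap was pressed right down and is up again; no verdict came back from the judging.

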